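# Drain the spray booth into the drip cup

## Robot

A 7-joint arm with a two-finger parallel gripper is mounted at the origin on the work surface. World frame = base frame: x ahead of the robot, y to its left, z up, the work surface at z = 0. Lengths are in m, angles in degrees, forces in N, time in s.
With the tool pointing down it reaches from about 0.4 to 0.85 m from the base axis. Payload 4.4 kg.
Tool frame: the origin (TCP) lies between the finger pads; the fingertips stand 19 mm ahead of it and the grasp point (between the pads) is the TCP; z points along the fingers, y is the direction in which the jaws open and shut (so a half turn about z gives the same grasp; the last joint's range is limited). The gripper opens to 94 mm and grips with 3 to 60 N. Pads are 16 mm wide; open, the fingers measure 119 mm over their backs; the gripper's body (75 mm by 177 mm) begins 78 mm behind the grasp point.
Start: joints at [65.099, 36.005, 2.206, 86.941, -1.547, 57.084, -1.146], TCP at [0.234, -0.606, 0.224] pointing down, gripper open.
Joint ranges: [-175.42, 175.42], [-21.48, 121.26], [-71.46, 75.88], [10.55, 141.38], [-63.04, 243.04], [13.31, 113.54], [-168.57, 168.57]. Speed limits (degrees/s): [147.25, 147.25, 180, 180, 180, 180, 180].

## Interface

Orientations are given as [roll, pitch, yaw] about the fixed x, y, z axes, in that order (R = Rz(yaw) Ry(pitch) Rx(roll)).
In Python, from plant import * gives the robot as it stands.
- The arm moves only by the tool send_rows, never from a script. Its argument "targets" is a list that holds one entry, the list of rows, each a list of 7 numbers: the shift along the tool's x, y, z each as a share of 200 mm, from -1 to 1, then the turn, a rotation vector about the tool's x, y, z each as a share of pi rad, from -1 to 1, then the gripper's target within -1 to 1 (shut at 1, half-way at 0, fully open at -1). A call has 1 to 5 rows; each row is the pose to reach, as a shift and turn from the pose measured when the call began, along the tool's axes at that moment, turning the shorter way round; what a row does not reach only later rows make up. A row lasts 1/10 s, in which the tool goes at most 50 mm and 8.59 degrees, less where a joint would pass 70% of its speed; a pose out of reach is approached as far as the arm can. A call with a number of a shift or a turn outside -1 to 1 is refused whole. A call with a gripper value outside its range is refused whole. The fingers move at their own pace and stop on an object; "squeeze" is the grip in N (left out, the last holds). Time passes only in rows, so rows that repeat a pose let the fingers close. It gives the time, the measured TCP pose, the force and the opening at its end, in the units of the state.
- read_state(): the state, without advancing time (a new reading comes with each control period).
- capture(name): name is "scene" or "top"; returns a dict with "frame" (420x560x3 uint8, red, green, blue), "z_map" (420x560 float32, m along the optical axis (not along the pixel's ray), 0 where there is no reading), "mtx" (3x3 intrinsics, pixels), "cam_to_world" (4x4, takes a point from camera to world coordinates). Camera axes: x right, y up, looking along -z (the intrinsics and any distortion apply to the point x, -y, -z); pixel columns grow to the right and rows downward; lengths in m; the calibration is good to about 2 mm. A picture is of the moment at which its call begins.
- hand_in(): hands the job in, once; it reports no verdict.
The state is a dict: "clock": time; "joints": joint angles; "joint_vel": joint speeds; "joint_efforts": joint torques, N m; "tcp_pos": TCP position; "eef_rot": TCP orientation; "contact_force": force on the tool from outside, world axes, zero at the start; "torque": the same for the moment, N m; "gripper_width": opening from 0.0 (shut) to 1.0 (fully open).
Only numpy, scipy, OpenCV 4.12 (cv2) and the standard library are available. Lean on these libraries where they do the work, as an engineer would, in place of code of your own. Each camera call takes 0.05 s, during which the arm holds its last target.

## Task

Drain the spray booth's tray into the drip cup: push the blue cup along the bench with your fingertips, without gripping or lifting it, until it stands squarely under the drain spout, and only then press the red pad at the long end of the drain lever all the way down to raise the heavy yellow drain flap. Keep the pad held down: the program finishes with the fingers still pressing it and the flap fully raised. Work the flap by the lever alone, and leave the other things on the bench where they are.

Things in the scene. Friction and masses are not known exactly. Their poses are not given: they have to be found in the camera images.
- drip_cup: blue plastic drip cup, open at the top, loose, about 110 g, 84 mm across the rim, a little narrower at the foot, 58 mm high, wall 4 mm. Origin: centre of its underside; z up. It slides on the bench when pushed.
- spout_mouth (a point): centre of the round downward mouth (23 mm outside diameter) of the steel drain spout, 74 mm above the bench, so the cup passes under it with 16 mm to spare. Axes as booth. The spout pipe (24 mm wide, top 107 mm above the bench) runs from the mouth in +x to the drain box.
- booth: the fixed booth with drain box and lever; place and yaw vary. Origin: on the bench, straight under the spout mouth; x away from the robot, y along the lever towards its pad, z up. In these axes, mm: steel drain box x 85 to 215, y -140 to 20, top 140 high; clear booth x -50 to 310, y -560 to -210, 510 high; channel between them; lever x 133 to 167, y -10 to 240.
- lever_pad (a point): centre of the upper face of the red press pad (60 mm along the lever, 34 wide, 16 thick) at the lever's long end; it moves with it. At rest 222 mm above the bench, bar rising 19 degrees towards the pad; fully down 113 mm, bar sloping 22 degrees down. The lever swings about a level pin parallel to the booth's x, 144 mm from the rest point in -y, 163 mm high; the pad shifts sideways 15 mm at most.
- lever (a joint): drain lever, rad: 0 at rest (pad up), grows as the pad is pressed down, end stop at 0.72. Pressing takes 4 to 7 N at the pad; when let go the flap's weight and closing spring return it to 0. A roller at the lever's short end lifts the flap's tongue by contact.
- flap (a joint): heavy (about 0.85 kg) yellow steel drain flap, 100 x 100 x 10 mm, lying in the drain box, rad: 0 shut; about 0.55 of the lever's value as it is raised, 0.39 with the lever at its end stop. It shuts by its weight and a spring.
- brass_fitting: bystander: brass hex test fitting, 32 mm across, 35 mm high, standing on the bench. Origin: centre of its underside.
- nozzle_wrench: bystander: black anodized double-ended nozzle wrench lying flat, about 180 x 36 x 8 mm, long axis x. Origin: centre of its underside.
- spare_injector: bystander: silver injector, 185 mm long, lying along x in an aluminium V-stand, 60 mm high. Origin: centre of the stand's underside.
- oil_bottle: bystander: white plastic bottle with red cap, 64 mm across, 170 mm high. Origin: centre of its underside.
- cap_jar: bystander: yellow jar with grey lid, 64 mm across, 75 mm high. Origin: centre of its underside.
- nozzle_tray: bystander: grey divided plastic tray, 100 x 130 x 22 mm. Origin: centre of its underside.
- screwdriver: bystander: green-handled screwdriver, 190 mm long, lying along its x axis. Origin: on its underside.
Mind the look-alikes: they are no part of the job. There is more than one size of the drip_cup; the job needs the largest.

How it is judged (in metres and radians):
On the way, in this order (a step that is already met when the one before it is completed fails the run):
1. the drip cup stands upright and still on the bench with the spout's mouth over its opening (horizontal distance between drip_cup and spout_mouth below 0.022 m and linear speed of drip_cup below 0.02 m/s and angle between drip_cup's own z axis and vertical below 0.1 rad), for 0.3 s.
2. the flap is fully raised by fingers pressing the lever (value of joint flap above 0.32 rad and contact force between the fingers and lever above 1 N), for 0.3 s.
At the end, for the whole second after the job is handed in: The fingers press the lever pad (more than 1 N) and hold the lever beyond 0.55 rad and the flap beyond 0.32 rad of its 0.39; the drip cup stands upright (within 0.1 rad) and still on the bench with its centre within 22 mm horizontally of the spout mouth's centre (all of step 1 and all of step 2 and value of joint lever above 0.55 rad and height (world z) of drip_cup below 0.006 m); the arm keeps its last pose, push and grip.
It fails at once if the drip cup is lifted off the bench (more than 12 mm) or tipped (more than 0.4 rad) (height (world z) of drip_cup above 0.012 m or angle between drip_cup's own z axis and vertical above 0.4 rad).
It fails at once if the drip cup is gripped or squeezed (over 15 N from the fingers) (contact force between the fingers and drip_cup above 15 N).
It fails at once if the flap is raised while the cup is not under the spout (value of joint flap above 0.08 rad and horizontal distance between drip_cup and spout_mouth above 0.03 m).
It fails at once if the robot touches the flap itself (contact force between any of the fingers, the arm and flap above 0.5 N).
It fails at once if another thing on the bench is moved more than 20 mm (distance of any of brass_fitting, nozzle_wrench, spare_injector, oil_bottle, cap_jar, nozzle_tray, screwdriver from where it was at the start of the episode above 0.02 m).
It also fails if it takes over 56 s, if anything falls off the work surface, if the arm or the gripper's body presses on something with over 40 N, if the wrist force passes 120 N, or if a joint passes its speed limit or range.

## Working session

There is one attempt and no reset: what is moved stays moved. The work goes in short steps, Python scripts to look and compute and a tool call to move; the robot and the scene stay as the last step left them, time stands still between calls to the robot, and variables do not carry over. Pictures are saved under pics/ and viewed, and the job is handed in when it is done.

Besides the shell and the picture viewer there is one more tool, called after "Call:" as name(argument=value, ...), one argument or row to a line, values as JSON. send_rows: Moves the arm, as the interface text tells. Its arguments: {"type":"object","properties":{"targets":{"type":"array","items":{"type":"array","items":{"type":"array","items":{"type":"number","minimum":-1,"maximum":1}}}},"squeeze":{"type":"number"}},"required":["targets"]}

```bash
mkdir -p pics; python3 - <<'E'
from plant import *
import cv2,numpy as np
for n in("scene","top"):
    c=capture(n); cv2.imwrite(f"pics/{n}0.png",c["frame"][:,:,::-1]); np.savez(f"{n}0.npz",**c)
    print(n,c["mtx"],c["cam_to_world"])
print(read_state())
E
```

```text
scene [[518.47676851   0.         272.93650112]
 [  0.         518.47676851 213.08435429]
 [  0.           0.           1.        ]] [[-0.16987768 -0.57724711  0.79870354  1.51333726]
 [ 0.98546347 -0.10100652  0.13659952  0.31848383]
 [ 0.00182259  0.81029837  0.5860147   0.86996342]
 [ 0.          0.          0.          1.        ]]
top [[437.81359158   0.         274.72737229]
 [  0.         437.81359158 210.15790817]
 [  0.           0.           1.        ]] [[-0.01660576  0.99667149 -0.07981344  0.48878885]
 [-0.9996859  -0.01804845 -0.01738839  0.13542885]
 [-0.01877102  0.07949963  0.99665815  1.22059474]
 [ 0.          0.          0.          1.        ]]
{'clock': 0.1, 'joints': array([65.09976455, 36.05221416,  2.20429987, 86.98557731, -1.54462471,
       57.08305133, -1.1443766 ]), 'joint_vel': array([-0.05328073, -0.26793396,  0.16165988, -0.14425117,  0.06600412,
       -0.08535941, -0.01922501]), 'joint_efforts': array([ 2.31665697e-03, -5.50794268e+01,  1.14736978e+00, -1.87120038e+01,
       -5.21523866e-02,  1.92131783e-02,  2.81787521e-05]), 'tcp_pos': array([ 0.23413484, -0.60581245,  0.22368861]), 'eef_rot': array([-1.79908929e+02,  3.62396296e-03,  2.11318318e+01]), 'contact_force': array([ 0.15497911,  1.03032979, -0.24299623]), 'torque': array([-0.0013519 ,  0.00897999,  0.03963171]), 'gripper_width': 1.001556939986107}
```

View pics/scene0.png

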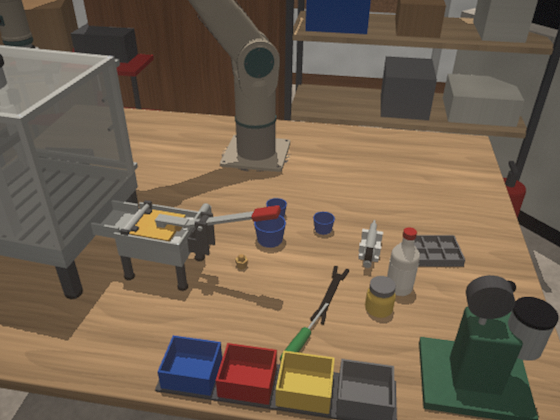

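View pics/top0.png

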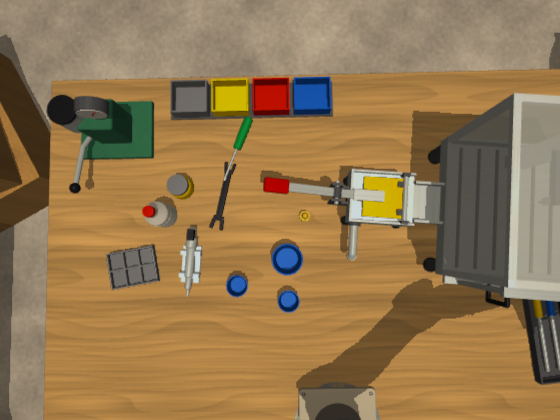

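Candidates for the drip cup in the top view: (287,259), which is clearly the largest, and the smaller cups at (237,285) and (289,300). Next I'll measure these and the spout (352,258), the pad (276,186) and the box.

```bash
cat > h.py <<'E'
import numpy as np,cv2
def load(n):
    return dict(np.load(n))
def cloud(c):
    z=c["z_map"].astype(float);K=c["mtx"];v,u=np.mgrid[:z.shape[0],:z.shape[1]]
    X=(u-K[0,2])/K[0,0]*z;Y=(v-K[1,2])/K[1,1]*z
    P=np.stack([X,-Y,-z,np.ones_like(z)],-1)@c["cam_to_world"].T
    P=P[...,:3];P[z==0]=np.nan
    return P
def proj(c,p):
    q=np.linalg.inv(c["cam_to_world"])@np.r_[p,1];K=c["mtx"]
    return K[0,0]*q[0]/-q[2]+K[0,2],K[1,1]*-q[1]/-q[2]+K[1,2]
def ray(c,u,v,z):
    K=c["mtx"];d=np.array([(u-K[0,2])/K[0,0],-(v-K[1,2])/K[1,1],-1]);T=c["cam_to_world"]
    d=T[:3,:3]@d;o=T[:3,3];return o+d*(z-o[2])/d[2]
E
python3 - <<'E'
from h import *
c=load("top0.npz");P=cloud(c)
print("tcp px",proj(c,[.234,-.606,.224]))
hsv=cv2.cvtColor(c["frame"],cv2.COLOR_RGB2HSV)
def show(n,u,v):print(n,P[v,u].round(3))
for n,u,v in [("cupctr",287,259),("spoutend",352,255),("spout",353,235),("pad",276,186),("bar",310,190),("boxcorner",352,172),("boxc",409,173),("boxc",407,222),("boxc",350,221),("bench",320,330),("fit",305,215),("small",237,285),("small2",289,300),("inj",190,262),("wr",222,195)]:show(n,u,v)
m=((hsv[...,0]>105)&(hsv[...,0]<130)&(hsv[...,1]>150)).astype(np.uint8)
n,l,s,ce=cv2.connectedComponentsWithStats(m)
for i in range(1,n):
    if s[i,4]>100:
        cnt=cv2.findContours((l==i).astype(np.uint8),0,2)[0][0]
        print(s[i],ce[i],cv2.minEnclosingCircle(cnt))
        r=(l==i)&(P[...,2]>.04)
        if r.any(): print(" hi",P[r].min(0),P[r].max(0))
m=((hsv[...,0]<8)|(hsv[...,0]>172))&(hsv[...,1]>150)
m[:, :250]=0;m[:150]=0;m[220:]=0;m[:,300:]=0
print("pad",P[m].min(0),P[m].max(0),P[m].mean(0),cv2.minAreaRect(P[m][:,:2].astype(np.float32)))
f=cv2.resize(c["frame"][150:320,210:430],None,fx=3.5,fy=3.5,interpolation=2);cv2.imwrite("pics/crop0.png",f[:,:,::-1])
c=load("scene0.npz");f=cv2.resize(c["frame"][180:300,90:350],None,fx=3,fy=3,interpolation=2);cv2.imwrite("pics/crop1.png",f[:,:,::-1])
E
```

```text
tcp px (np.float64(623.2019198768949), np.float64(355.9935777963436))
cupctr [0.45  0.125 0.001]
spoutend [ 0.461 -0.038  0.107]
spout [ 0.511 -0.042  0.106]
pad [0.625 0.149 0.221]
bar [0.618 0.069 0.191]
boxcorner [ 0.667 -0.039  0.139]
boxc [ 0.66  -0.177  0.152]
boxc [ 0.54  -0.166  0.155]
boxc [ 0.545 -0.031  0.141]
bench [0.256 0.039 0.001]
fit [0.569 0.074 0.034]
small [0.381 0.264 0.003]
small2 [0.339 0.122 0.006]
inj [0.447 0.387 0.038]
wr [0.631 0.303 0.007]
[ 293   77   38   37 1353] [311.89430894  95.11456024] ((311.5, 95.0), 25.10487937927246)
 hi [ 8.54017966e-01 -8.21827154e-04  4.03977847e-02] [0.9459691  0.09878533 0.06183004]
[272 244  31  31 736] [286.77717391 258.8451087 ] ((286.7631530761719, 259.0), 15.389890670776367)
 hi [0.41246526 0.08601365 0.04009169] [0.49160245 0.16526161 0.06402829]
[227 276  20  20 331] [236.44410876 285.43202417] ((236.32608032226562, 285.4130554199219), 10.317605018615723)
 hi [0.36102974 0.23591515 0.04016141] [0.40879034 0.28693485 0.04586833]
[278 291  21  21 342] [288.17836257 300.84502924] ((288.1176452636719, 301.0), 10.553147315979004)
 hi [0.31419206 0.09817366 0.04038044] [0.36685907 0.15127749 0.04357491]
[545 301  10  15 111] [549.84684685 307.90990991] ((549.5, 308.0), 8.321758270263672)
pad [nan nan nan] [nan nan nan] [nan nan nan] ((0.6444715261459351, 0.14821478724479675), (0.05498472973704338, 0.07028299570083618), 87.5201416015625)
```

```bash
python3 - <<'E'
from h import *
c=load("top0.npz");P=cloud(c)
# box top rim
m=np.zeros(P.shape[:2],bool);m[160:235,335:420]=1
r=m&(abs(P[...,2]-.14)<.008)
rect=cv2.minAreaRect(P[r][:,:2].astype(np.float32));print("box",rect,r.sum());print(cv2.boxPoints(rect))
m[:]=0;m[226:266,340:368]=1
r=m&(P[...,2]>.06)
q=P[r];print("spout",q.min(0),q.max(0));rect=cv2.minAreaRect(q[:,:2].astype(np.float32));print(rect,cv2.boxPoints(rect))
m[:]=0;m[240:280,265:310]=1
r=m&(abs(P[...,2]-.058)<.006);print("cup rim",cv2.minEnclosingCircle(P[r][:,:2].astype(np.float32)),r.sum())
E
```

```text
box ((0.6038522720336914, -0.10483042895793915), (0.19998140633106232, 0.13043996691703796), 84.93675994873047) 1974
[[ 5.3006208e-01 -1.9867495e-01]
 [ 6.5999305e-01 -2.1018696e-01]
 [ 6.7764246e-01 -1.0985911e-02]
 [ 5.4771149e-01  5.2610040e-04]]
spout [ 0.44784584 -0.06090531  0.07546975] [ 0.53473336 -0.02645029  0.11118704]
((0.49248188734054565, -0.041012052446603775), (0.026165500283241272, 0.08912062644958496), 80.99889373779297) [[ 0.44642347 -0.04696207]
 [ 0.53444666 -0.06090531]
 [ 0.5385403  -0.03506203]
 [ 0.45051712 -0.02111879]]
cup rim ((0.45114004611968994, 0.12661942839622498), 0.04152202233672142) 176
```

View pics/crop0.png

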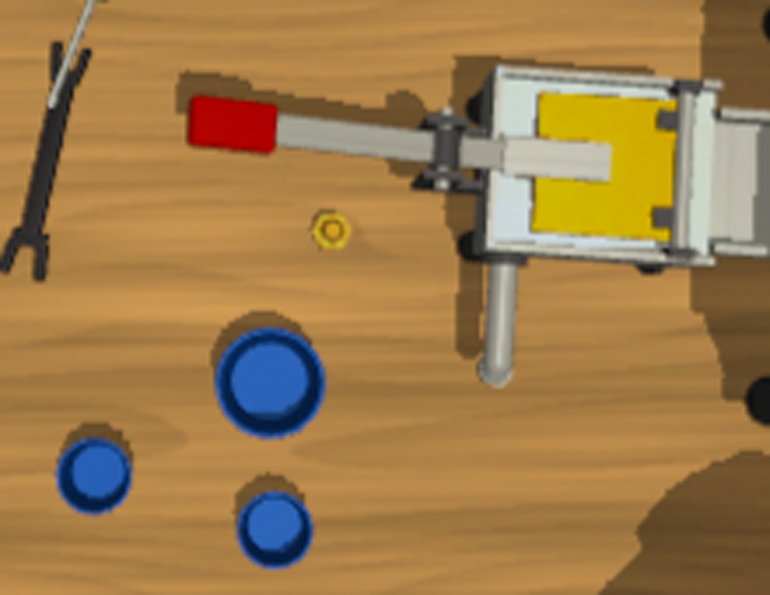

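View pics/crop1.png

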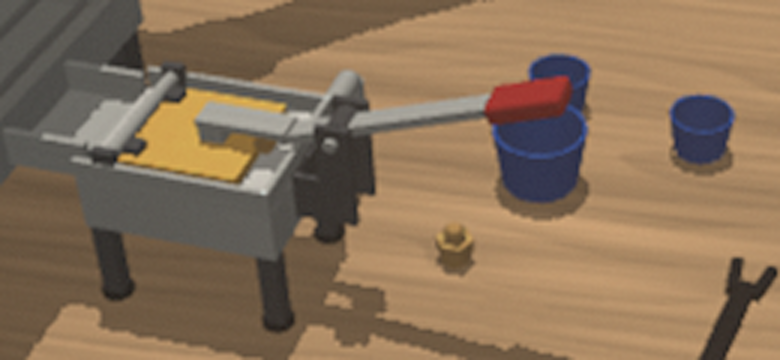

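```bash
python3 - <<'E'
from h import *
for nm,(r0,r1,c0,c1) in (("top0.npz",(222,268,340,368)),("scene0.npz",(195,250,190,240))):
    c=load(nm);P=cloud(c)
    m=np.zeros(P.shape[:2],bool);m[r0:r1,c0:c1]=1
    q=P[m&(P[...,2]>.099)&(P[...,2]<.112)&(P[...,0]<.55)&(P[...,0]>.43)&(P[...,1]<0)]
    print(nm,len(q))
    for a in np.arange(.44,.55,.01):
        s=q[(q[:,0]>=a)&(q[:,0]<a+.01)]
        if len(s):print(a.round(3),len(s),s.mean(0).round(4),s[s[:,2].argmax()].round(4))
c=load("top0.npz");P=cloud(c);f=c["frame"].astype(int)
m=(f[...,0]>110)&(f[...,1]<50)&(P[...,2]>.19);m[:170]=0;m[205:]=0;m[:,250:]&=True;m[:,:255]=0;m[:,300:]=0
q=P[m];print(q.min(0),q.max(0),cv2.minAreaRect(q[:,:2].astype(np.float32)))
A=np.c_[q[:,:2],np.ones(len(q))];print(np.linalg.lstsq(A,q[:,2],rcond=None)[0])
# bar line
m[:]=0;m[180:200,294:332]=1
b=P[m&(P[...,2]>.15)];print(cv2.fitLine(b[:,:2].astype(np.float32),2,0,.01,.01).ravel())
# spout lower tip from ray
print(proj(c,[.4585,-.040,.107]),proj(c,[.4585,-.040,.074]))
E
```

```text
top0.npz 281
0.45 14 [ 0.4564 -0.0374  0.1021] [ 0.4585 -0.0356  0.1074]
0.46 31 [ 0.4646 -0.0377  0.1046] [ 0.4685 -0.038   0.1097]
0.47 30 [ 0.4747 -0.0389  0.1045] [ 0.471  -0.0405  0.1103]
0.48 32 [ 0.4847 -0.0405  0.1047] [ 0.4811 -0.0385  0.1093]
0.49 30 [ 0.495  -0.0413  0.1046] [ 0.4986 -0.0443  0.1077]
0.5 28 [ 0.505  -0.0423  0.1051] [ 0.5062 -0.0443  0.1094]
0.51 32 [ 0.5151 -0.0415  0.105 ] [ 0.5113 -0.0366  0.1112]
0.52 29 [ 0.5251 -0.0427  0.1052] [ 0.5264 -0.0399  0.1093]
0.53 35 [ 0.5357 -0.0443  0.1066] [ 0.5364 -0.0398  0.1118]
0.54 20 [ 0.5424 -0.0493  0.1061] [ 0.544  -0.0425  0.112 ]
scene0.npz 64
0.45 1 [ 0.4589 -0.0347  0.1037] [ 0.4589 -0.0347  0.1037]
0.46 15 [ 0.466  -0.0364  0.1044] [ 0.4667 -0.0428  0.1081]
0.47 19 [ 0.4744 -0.0364  0.105 ] [ 0.4729 -0.0356  0.1101]
0.48 20 [ 0.4853 -0.0387  0.105 ] [ 0.4833 -0.0381  0.1077]
0.49 7 [ 0.494  -0.0418  0.1067] [ 0.4979 -0.0364  0.1088]
0.5 2 [ 0.5002 -0.041   0.1083] [ 0.5    -0.0409  0.1097]
[0.60852077 0.12103635 0.20902276] [0.64539757 0.17644013 0.23449457] ((0.6268509030342102, 0.14851166307926178), (0.05614812299609184, 0.033330321311950684), 84.90010070800781)
[0.01612531 0.33913473 0.16187319]
[0.08923811 0.9960103  0.6182344  0.06249031]
(np.float64(352.7358385375268), np.float64(255.96564922013607)) (np.float64(350.7183536538526), np.float64(255.6508627265285))
```

The largest cup is at (0.451, 0.127) with a 41.5 mm rim radius, which matches the description. The spout mouth is at about (0.459, -0.038), the pad at (0.627, 0.148, 0.221), and the booth yaw is about -5°. The arm starts on the far side of the booth, so I'll go up and over, then push the cup in -y. The hand has to lean towards +y so that its body clears the box and spout.

```bash
cat > mv.py <<'E'
import sys,numpy as np
from plant import *
from scipy.spatial.transform import Rotation as Ro
def Rt(tilt,yaw=0): # tool y along +x rotated by yaw, body leaning to +y by tilt
    s,c=np.sin(np.radians(tilt)),np.cos(np.radians(tilt))
    return Ro.from_euler('z',yaw,degrees=True)*Ro.from_matrix(np.array([[0,c,-s],[1,0,0],[0,-s,-c]]).T)
def plan(*wps):
    s=read_state();R0=Ro.from_euler('xyz',s["eef_rot"],degrees=True);p0=s["tcp_pos"]
    print(f"t {s['clock']:.2f} pos {p0.round(4)} rot {s['eef_rot'].round(1)} F {s['contact_force'].round(1)} w {s['gripper_width']:.2f} j {s['joints'].round(0)}")
    for p,R in wps:
        sh=R0.inv().apply(np.array(p)-p0)/.2
        rv=(R0.inv()*(R if R is not None else R0)).as_rotvec()/np.pi
        print(np.r_[sh,rv].round(3).tolist())
E
python3 - <<'E'
from mv import *
plan(((.2,-.54,.40),None),((.19,-.50,.55),None))
E
```

```text
t 0.10 pos [ 0.2341 -0.6058  0.2237] rot [-179.9    0.    21.1] F [ 0.2  1.  -0.2] w 1.00 j [65. 36.  2. 87. -2. 57. -1.]
[-0.041, -0.37, -0.881, 0.0, 0.0, 0.0]
[-0.015, -0.576, -1.631, 0.0, 0.0, 0.0]
```

Call:
send_rows(
  targets=[
    [[-0.04,-0.37,-0.88,0,0,0,-0.06],[-0.04,-0.37,-0.88,0,0,0,-0.06],[-0.04,-0.37,-0.88,0,0,0,-0.06],[-0.03,-0.45,-1,0,0,0,-0.06],[-0.03,-0.45,-1,0,0,0,-0.06]],
  ],
)

```text
clock: 0.6
tcp_pos: [0.1959, -0.5241, 0.4286]
eef_rot: [179.7, -0.0, 21.1]
contact_force: [0.7, -1.0, -0.8]
gripper_width: 0.608
```

```bash
python3 - <<'E'
from mv import *
plan(((.19,-.50,.55),None),((.28,-.40,.55),Rt(0,-45)))
E
```

```text
t 0.60 pos [ 0.1959 -0.5241  0.4286] rot [179.7  -0.   21.1] F [ 0.7 -1.  -0.8] w 0.61 j [65. 19.  3. 83. -1. 78. -1.]
[0.016, -0.12, -0.608, 0.0, 0.0, 0.0]
[0.616, -0.425, -0.609, 0.001, 0.0, -0.133]
```

Call:
send_rows(
  targets=[
    [[0.02,-0.12,-0.62,0,0,0,-0.06],[0.02,-0.12,-0.62,0,0,0,-0.06],[0.02,-0.12,-0.62,0,0,0,-0.06],[0.4,-0.35,-0.62,0,0,-0.07,-0.06],[0.6,-0.42,-0.62,0,0,-0.13,-0.06]],
  ],
)

```text
clock: 1.1
tcp_pos: [0.2557, -0.4237, 0.553]
eef_rot: [179.6, 0.1, 38.4]
contact_force: [1.0, -0.4, 0.1]
gripper_width: 0.532
```

```bash
python3 - <<'E'
from mv import *
plan(((.36,-.25,.55),Rt(0,-30)),((.40,-.12,.55),Rt(0,-15)))
E
```

```text
t 1.10 pos [ 0.2557 -0.4237  0.553 ] rot [1.796e+02 1.000e-01 3.840e+01] F [ 1.  -0.4  0.1] w 0.53 j [57. 11. -3. 75.  1. 93.  3.]
[0.948, -0.357, 0.011, 0.002, 0.001, -0.12]
[1.509, -0.742, 0.008, 0.002, 0.001, -0.203]
```

Call:
send_rows(
  targets=[
    [[0.3,-0.1,0,0,0,-0.04,-0.06],[0.6,-0.22,0,0,0,-0.08,-0.06],[0.95,-0.36,0,0,0,-0.12,-0.06],[0.98,-0.42,0,0,0,-0.16,-0.06],[1,-0.5,0,0,0,-0.16,-0.06]],
  ],
)

```text
clock: 1.6
tcp_pos: [0.3522, -0.2168, 0.5516]
eef_rot: [179.8, 0.2, 67.8]
contact_force: [-0.4, 0.0, 0.1]
gripper_width: 0.535
```

```bash
python3 - <<'E'
from mv import *
plan(((.41,-.08,.55),Rt(0,-15)),((.45,.08,.52),Rt(0,0)))
E
```

```text
t 1.60 pos [ 0.3522 -0.2168  0.5516] rot [179.8   0.2  67.8] F [-0.4  0.   0.1] w 0.53 j [ 42.   3. -16.  85.   1.  92.   4.]
[0.742, 0.009, 0.006, 0.001, 0.001, -0.04]
[1.559, -0.109, 0.153, 0.001, 0.001, -0.124]
```

Call:
send_rows(
  targets=[
    [[0.25,0,0,0,0,-0.04,-0.06],[0.5,0,0,0,0,-0.06,-0.06],[0.75,0,0,0,0,-0.08,-0.06],[1,-0.02,0.05,0,0,-0.1,-0.06],[1,-0.05,0.1,0,0,-0.12,-0.06]],
  ],
)

```text
clock: 2.1
tcp_pos: [0.4197, -0.0217, 0.5307]
eef_rot: [179.8, 0.0, 90.1]
contact_force: [-0.6, -0.9, 0.2]
gripper_width: 0.528
```

```bash
python3 - <<'E'
from mv import *
plan(((.45,.08,.48),Rt(0,0)),((.451,.20,.40),Rt(25,0)),((.451,.20,.30),Rt(40,0)))
E
```

```text
t 2.10 pos [ 0.4197 -0.0217  0.5307] rot [179.8   0.   90.1] F [-0.6 -0.9  0.2] w 0.53 j [ 26.   5. -30.  87.   2.  89.  -4.]
[0.509, 0.151, 0.254, 0.001, 0.0, 0.001]
[1.109, 0.156, 0.653, 0.001, -0.139, 0.0]
[1.109, 0.154, 1.153, 0.001, -0.222, 0.0]
```

Call:
send_rows(
  targets=[
    [[0.25,0.08,0.13,0,0,0,-0.06],[0.5,0.15,0.25,0,-0.04,0,-0.06],[0.75,0.15,0.4,0,-0.08,0,-0.06],[1,0.15,0.6,0,-0.12,0,-0.06],[1,0.15,0.8,0,-0.16,0,-0.06]],
  ],
)

```text
clock: 2.6
tcp_pos: [0.4498, 0.1626, 0.4009]
eef_rot: [179.3, 28.9, 89.9]
contact_force: [1.7, -0.4, 0.4]
gripper_width: 0.525
```

```bash
python3 - <<'E'
from mv import *
plan(((.451,.225,.30),Rt(40,0)),((.451,.225,.20),Rt(40,0)))
E
```

```text
t 2.60 pos [0.4498 0.1626 0.4009] rot [179.3  28.9  89.9] F [ 1.7 -0.4  0.4] w 0.53 j [-14.  25. -39.  90.  33.  95. -58.]
[0.517, 0.002, 0.291, 0.003, -0.062, -0.001]
[0.759, -0.003, 0.728, 0.003, -0.062, -0.001]
```

Call:
send_rows(
  targets=[
    [[0.15,0,0.1,0,-0.03,0,-0.06],[0.3,0,0.2,0,-0.06,0,-0.06],[0.5,0,0.3,0,-0.062,0,-0.06],[0.6,0,0.5,0,-0.062,0,-0.06],[0.74,0,0.73,0,-0.062,0,-0.06]],
  ],
)

```text
clock: 3.1
tcp_pos: [0.4513, 0.2224, 0.2034]
eef_rot: [179.2, 40.0, 89.8]
contact_force: [0.7, -0.6, 0.4]
gripper_width: 0.528
```

```bash
python3 - <<'E'
from mv import *
from h import *
plan(((.451,.215,.12),Rt(40,0)),((.451,.205,.045),Rt(40,0)))
c=capture("scene");cv2.imwrite("pics/s1.png",c["frame"][:,:,::-1])
E
```

```text
t 3.10 pos [0.4513 0.2224 0.2034] rot [179.2  40.   89.8] F [ 0.7 -0.6  0.4] w 0.53 j [-28.  45. -34.  94.  42.  89. -78.]
[0.24, -0.006, 0.343, 0.004, 0.0, -0.001]
[0.443, -0.011, 0.662, 0.004, 0.0, -0.001]
```

View pics/s1.png

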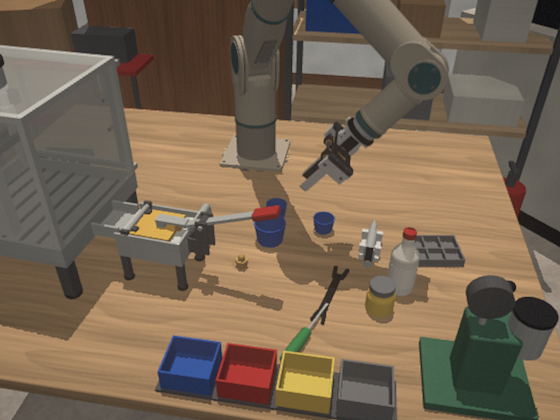

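The hand is tilted and clear above the bench, behind the cup: gripper at (330,160), cup at (270,230). Going down.

Call:
send_rows(
  targets=[
    [[0.08,0,0.12,0.004,0,0,-0.06],[0.16,0,0.23,0.004,0,0,-0.06],[0.24,0,0.34,0.004,0,0,-0.06],[0.34,-0.01,0.5,0.004,0,0,-0.06],[0.44,-0.01,0.66,0.004,0,0,-0.06]],
  ],
)

```text
clock: 3.65
tcp_pos: [0.4478, 0.2013, 0.0383]
eef_rot: [-179.4, 40.3, 90.2]
contact_force: [0.6, -0.7, 0.0]
gripper_width: 0.532
```

```bash
python3 - <<'E'
from mv import *
from h import *
plan(((.452,.19,.033),Rt(40,0)),((.452,.175,.033),Rt(40,0)),((.453,.155,.033),Rt(40,0)))
c=capture("scene");cv2.imwrite("pics/s2.png",cv2.resize(c["frame"][120:300,180:430],None,fx=3,fy=3)[:,:,::-1])
E
```

```text
t 3.65 pos [0.4478 0.2013 0.0383] rot [-179.4   40.3   90.2] F [ 0.6 -0.7  0. ] w 0.53 j [-29.  59. -30.  99.  49.  76. -87.]
[-0.026, 0.022, 0.057, -0.002, 0.002, 0.001]
[-0.083, 0.022, 0.105, -0.002, 0.002, 0.001]
[-0.159, 0.027, 0.17, -0.002, 0.002, 0.001]
```

View pics/s2.png

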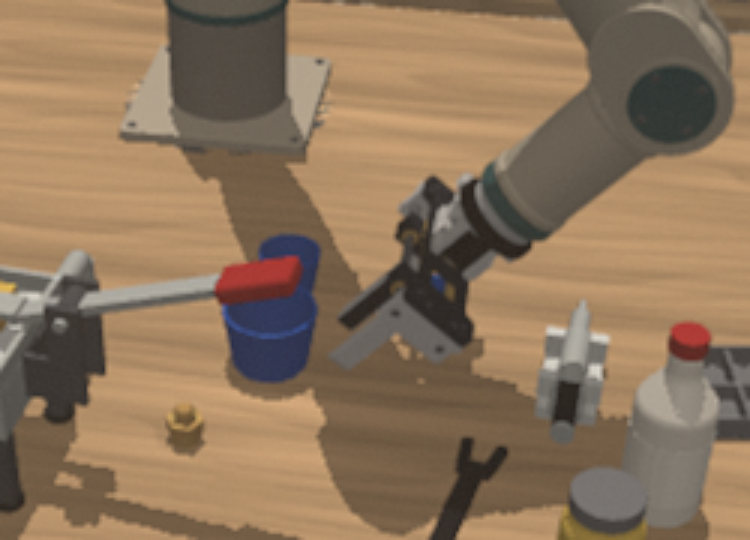

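Call:
send_rows(
  targets=[
    [[-0.026,0.022,0.057,-0.002,0.002,0,-0.06],[-0.056,0.022,0.082,-0.002,0.002,0,-0.06],[-0.083,0.022,0.105,-0.002,0.002,0,-0.06],[-0.11,0.024,0.128,-0.002,0.002,0,-0.06],[-0.14,0.025,0.153,-0.002,0.002,0,-0.06]],
  ],
)

```text
clock: 4.2
tcp_pos: [0.4514, 0.1574, 0.0294]
eef_rot: [-179.5, 40.2, 90.4]
contact_force: [-0.1, 0.9, 1.1]
gripper_width: 0.529
```

```bash
cat >> mv.py <<'E'
def cup(name,x=.45,y=.1,look=True):
    from h import cloud
    import cv2
    c=capture("top");P=cloud(c);h=cv2.cvtColor(c["frame"],cv2.COLOR_RGB2HSV)
    if look: cv2.imwrite(f"pics/{name}.png",cv2.resize(c["frame"][150:330,200:430],None,fx=3,fy=3)[:,:,::-1])
    m=(h[...,0]>105)&(h[...,0]<130)&(h[...,1]>150)&(abs(P[...,2]-.058)<.006)&(abs(P[...,0]-x)<.08)&(abs(P[...,1]-y)<.07)
    q=P[m][:,:2].astype(np.float32);print("cup",cv2.minEnclosingCircle(q),len(q))
    # circle lsq fit on rim
    A=np.c_[2*q,np.ones(len(q))];s=np.linalg.lstsq(A,(q**2).sum(1),rcond=None)[0];print(" lsq",s[:2],np.sqrt(s[2]+s[0]**2+s[1]**2))
E
python3 - <<'E'
from mv import *
plan()
cup("p1",.451,.12)
plan(((.453,.14,.033),Rt(40,0)),((.454,.10,.033),Rt(40,0)))
E
```

```text
t 4.20 pos [0.4514 0.1574 0.0294] rot [-179.5   40.2   90.4] F [-0.1  0.9  1.1] w 0.53 j [-26.  58. -29. 103.  52.  72. -88.]
cup ((0.45285555720329285, 0.11349128931760788), 0.04030725359916687) 101
 lsq [0.45272906 0.11349367] 0.03838942168414833
t 4.25 pos [0.4513 0.1553 0.0296] rot [-179.4   40.3   90.3] F [ 0.  -0.7  1.3] w 0.53 j [-26.  58. -29. 103.  52.  72. -88.]
[-0.07, 0.009, 0.036, -0.002, 0.002, 0.001]
[-0.222, 0.014, 0.166, -0.002, 0.002, 0.001]
```

View pics/p1.png

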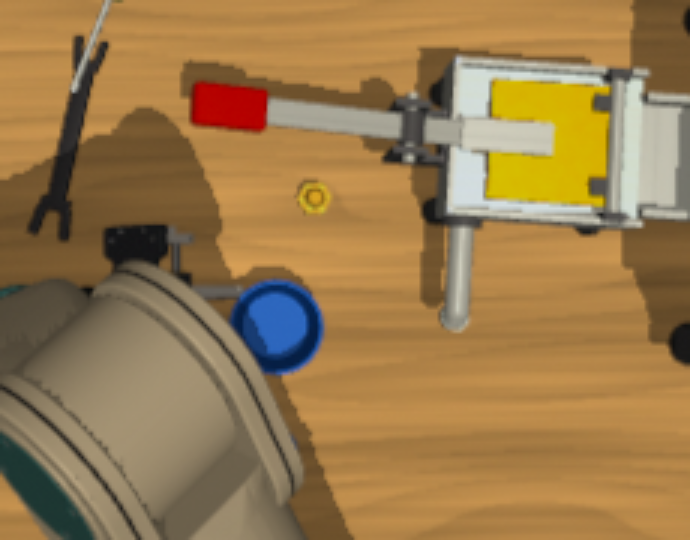

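Call:
send_rows(
  targets=[
    [[-0.04,0.005,0.02,-0.002,0.002,0,-0.06],[-0.08,0.01,0.045,-0.002,0.002,0,-0.06],[-0.12,0.015,0.08,-0.002,0.002,0,-0.06],[-0.16,0.02,0.115,-0.002,0.002,0,-0.06],[-0.2,0.025,0.148,-0.002,0.002,0,-0.06]],
  ],
)

```text
clock: 4.75
tcp_pos: [0.4563, 0.1044, 0.0328]
eef_rot: [-179.8, 40.0, 90.3]
contact_force: [-0.8, 0.3, -0.5]
gripper_width: 0.526
```

```bash
python3 - <<'E'
from mv import *
cup("p2",.451,.07)
plan(((.457,.095,.034),Rt(40,0)),((.459,.055,.034),Rt(40,0)))
E
```

```text
cup ((0.4587762951850891, 0.058064546436071396), 0.040681563317775726) 95
 lsq [0.4576658  0.05856089] 0.03847084002597486
t 4.80 pos [0.4563 0.102  0.0332] rot [-179.8   40.2   90.2] F [-0.1 -1.8 -0.5] w 0.53 j [-22.  56. -27. 109.  55.  69. -88.]
[-0.029, 0.003, 0.02, -0.0, 0.001, 0.001]
[-0.182, 0.013, 0.148, -0.0, 0.001, 0.001]
```

Call:
send_rows(
  targets=[
    [[-0.04,0.003,0.03,0,0,0,-0.06],[-0.08,0.006,0.063,0,0,0,-0.06],[-0.12,0.009,0.096,0,0,0,-0.06],[-0.16,0.011,0.13,0,0,0,-0.06],[-0.2,0.013,0.163,0,0,0,-0.06]],
  ],
)

```text
clock: 5.3
tcp_pos: [0.459, 0.0495, 0.0341]
eef_rot: [-179.8, 40.2, 90.2]
contact_force: [0.1, 1.1, 0.0]
gripper_width: 0.529
```

```bash
python3 - <<'E'
from mv import *
cup("p3",.455,.01)
plan(((.459,.03,.034),Rt(40,0)),((.46,.0055,.034),Rt(40,0)))
E
```

```text
cup ((0.46193745732307434, 0.0029735174030065536), 0.03957986459136009) 63
 lsq [0.46059638 0.00413717] 0.03827790913314827
t 5.35 pos [0.4588 0.047  0.0346] rot [-179.8   40.3   90.1] F [-0.4 -0.8  0.1] w 0.53 j [-17.  55. -26. 113.  58.  66. -88.]
[-0.063, 0.001, 0.057, -0.001, 0.002, 0.001]
[-0.156, 0.006, 0.136, -0.001, 0.002, 0.001]
```

View pics/p3.png

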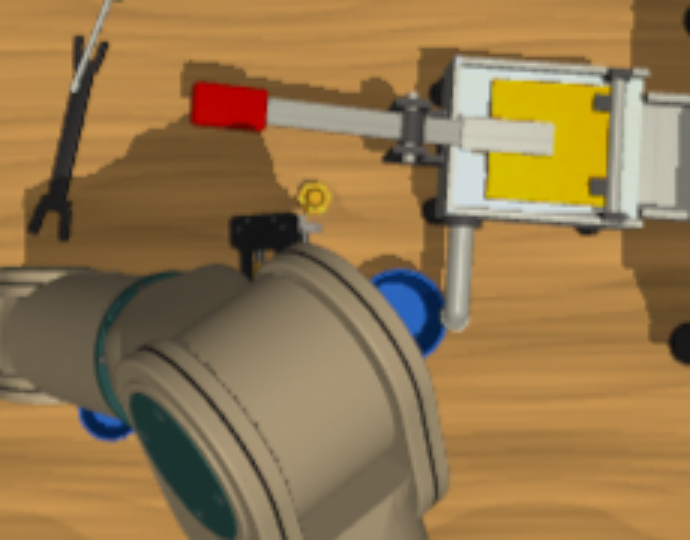

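Call:
send_rows(
  targets=[
    [[-0.035,0.001,0.032,0,0,0,-0.06],[-0.07,0.001,0.063,0,0,0,-0.06],[-0.1,0.002,0.09,0,0,0,-0.06],[-0.13,0.002,0.115,0,0,0,-0.06],[-0.152,0.002,0.133,0,0,0,-0.06]],
  ],
)

```text
clock: 5.85
tcp_pos: [0.4591, 0.0058, 0.034]
eef_rot: [-179.7, 40.3, 90.1]
contact_force: [-0.1, 0.9, -0.6]
gripper_width: 0.53
```

```bash
python3 - <<'E'
from mv import *
from h import *
cup("p4",.46,-.04)
plan(((.459,.05,.05),Rt(40,0)),((.459,.10,.10),Rt(40,0)))
c=capture("scene");cv2.imwrite("pics/s4.png",cv2.resize(c["frame"][150:290,90:350],None,fx=3,fy=3)[:,:,::-1])
E
```

```text
cup ((0.46894609928131104, -0.05090129375457764), 0.03651130199432373) 44
 lsq [ 0.46029259 -0.03914016] 0.03824906582205489
t 5.90 pos [0.459  0.0047 0.0342] rot [-179.7   40.4   90.1] F [0.8 0.1 0.3] w 0.53 j [-14.  54. -24. 116.  62.  63. -88.]
[0.121, -0.0, -0.207, -0.001, 0.002, 0.0]
[0.15, -0.002, -0.559, -0.001, 0.002, 0.0]
```

View pics/p4.png

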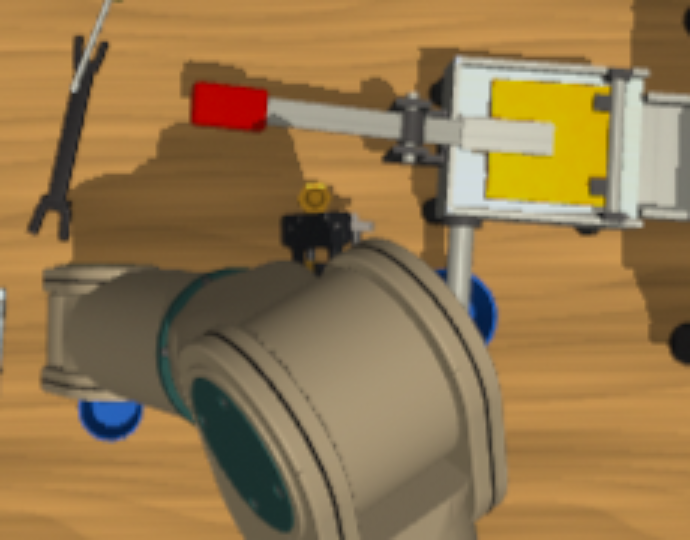

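View pics/s4.png

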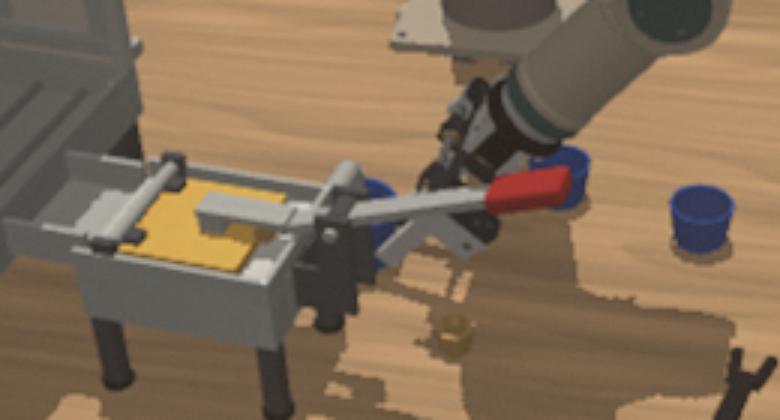

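Call:
send_rows(
  targets=[
    [[0.03,0,-0.025,0,0,0,-0.06],[0.08,0,-0.064,0,0,0,-0.06],[0.11,0,-0.12,0,0,0,-0.06],[0.12,0,-0.3,0,0,0,-0.06],[0.15,0,-0.55,0,0,0,-0.06]],
  ],
)

```text
clock: 6.45
tcp_pos: [0.4583, 0.0992, 0.0986]
eef_rot: [-179.5, 40.6, 90.2]
contact_force: [0.6, 0.6, -0.2]
gripper_width: 0.532
```

```bash
python3 - <<'E'
from mv import *
from h import *
cup("p5",.46,-.04)
plan(((.44,.13,.20),Rt(20,0)),((.45,.13,.33),Rt(0,-10)))
E
```

```text
cup ((0.4611126184463501, -0.04075974225997925), 0.04040141776204109) 105
 lsq [ 0.4601189  -0.04017938] 0.03852086694217124
t 6.50 pos [0.4605 0.1102 0.1023] rot [180.   39.8  90.3] F [1.6 6.5 2.7] w 0.53 j [-21.  50. -30. 108.  50.  74. -83.]
[-0.236, -0.102, -0.439, 0.001, 0.11, 0.001]
[-0.652, -0.051, -0.939, 0.02, 0.22, 0.055]
```

View pics/p5.png

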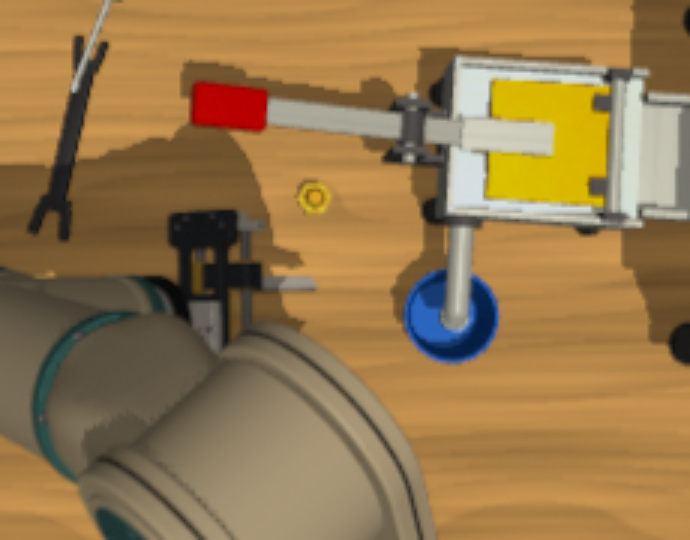

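Call:
send_rows(
  targets=[
    [[-0.12,-0.05,-0.2,0,0.04,0,1],[-0.23,-0.1,-0.43,0,0.08,0,1],[-0.35,-0.1,-0.6,0,0.12,0,1],[-0.5,-0.08,-0.8,0.005,0.16,0.02,1],[-0.65,-0.05,-0.94,0.01,0.2,0.03,1]],
  ],
)

```text
clock: 7.0
tcp_pos: [0.4502, 0.1339, 0.3338]
eef_rot: [179.4, 3.3, 84.9]
contact_force: [0.8, -0.3, -0.3]
gripper_width: 0.14
```

```bash
python3 - <<'E'
from mv import *
plan(((.53,.14,.33),Rt(0,-5)),((.627,.1485,.30),Rt(0,-5)))
E
```

```text
t 7.00 pos [0.4502 0.1339 0.3338] rot [179.4   3.3  84.9] F [ 0.8 -0.3 -0.3] w 0.14 j [ 14.  20. -49. 104.  20.  66. -47.]
[0.067, 0.394, 0.019, 0.003, 0.018, -0.0]
[0.16, 0.872, 0.169, 0.003, 0.018, -0.0]
```

Call:
send_rows(
  targets=[
    [[0.03,0.2,0.01,0.003,0.018,0,1],[0.07,0.4,0.02,0.003,0.018,0,1],[0.11,0.6,0.06,0.003,0.018,0,1],[0.16,0.8,0.12,0.003,0.018,0,1],[0.16,0.87,0.17,0.003,0.018,0,1]],
  ],
)

```text
clock: 7.5
tcp_pos: [0.629, 0.1503, 0.2986]
eef_rot: [179.9, -0.0, 85.0]
contact_force: [-0.5, 0.4, -0.1]
gripper_width: 0.007
```

```bash
python3 - <<'E'
from mv import *
from h import *
c=capture("scene");cv2.imwrite("pics/s6.png",cv2.resize(c["frame"][90:290,90:350],None,fx=2.8,fy=2.8)[:,:,::-1])
cup("p6",.46,-.04)
plan(((.627,.1485,.255),Rt(0,-5)),((.627,.15,.235),Rt(0,-5)))
E
```

```text
cup ((0.0, 0.0), 0.0) 0
 lsq [0. 0.] 0.0
t 7.60 pos [0.6265 0.1488 0.2975] rot [-1.798e+02  1.000e-01  8.490e+01] F [-1.6  0.2  0.1] w 0.01 j [  8.  37. -44.  81.  26.  72. -43.]
[-0.001, 0.003, 0.212, -0.001, 0.001, -0.0]
[0.007, 0.003, 0.312, -0.001, 0.001, -0.0]
```

View pics/s6.png

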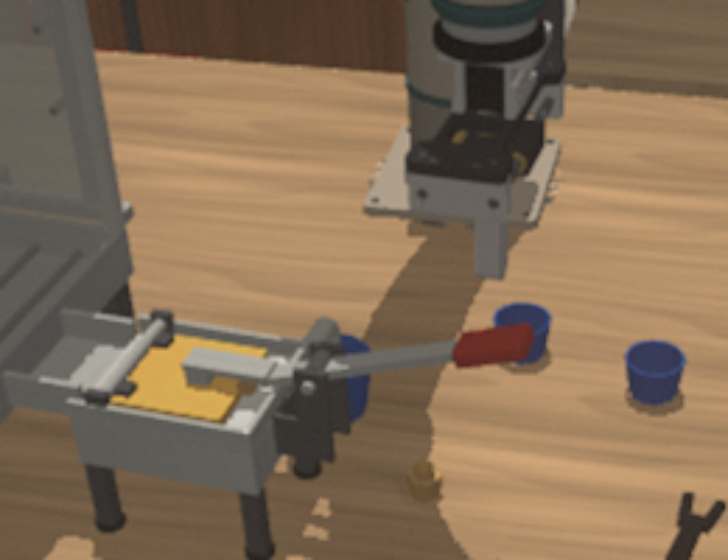

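View pics/p6.png

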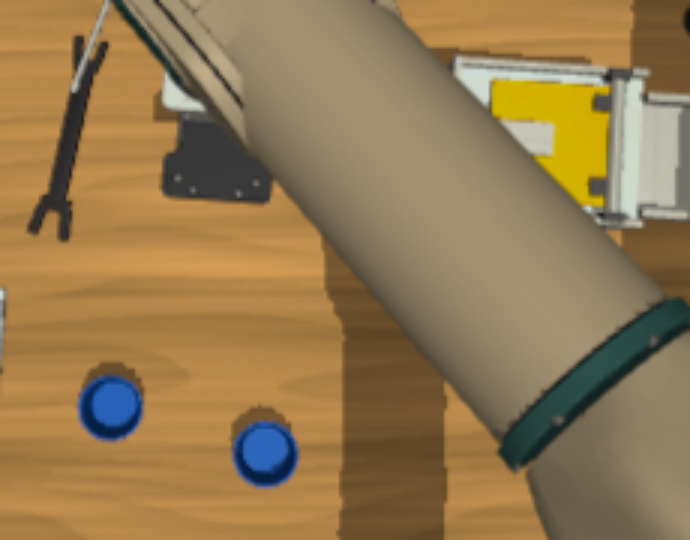

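The fingers hang above the pad: tip at (490,272), pad at (495,345) in the crop. The cup is hidden by the forearm in the top view, but it was centred at the last look. Now pressing along the pad's arc.

```bash
cat > arc.py <<'E'
from mv import *
w=[];b=np.radians(-5.06)
for th in (0,.18,.36,.54,.72,.76):
    a=np.arctan2(.059,.144)-th;r=np.hypot(.059,.144)
    dy=r*np.cos(a)-.144;z=.163+r*np.sin(a)+.019
    w.append(((.627-np.sin(b)*dy,.1485+np.cos(b)*dy,z),Rt(0,-5)))
plan(*w)
E
python3 arc.py
```

```text
t 7.60 pos [0.6265 0.1488 0.2975] rot [-1.798e+02  1.000e-01  8.490e+01] F [-1.6  0.2  0.1] w 0.01 j [  8.  37. -44.  81.  26.  72. -43.]
[-0.001, 0.003, 0.282, -0.001, 0.001, -0.0]
[0.04, 0.004, 0.416, -0.001, 0.001, -0.0]
[0.057, 0.004, 0.555, -0.001, 0.001, -0.0]
[0.049, 0.004, 0.694, -0.001, 0.001, -0.0]
[0.016, 0.005, 0.83, -0.001, 0.001, -0.0]
[0.005, 0.005, 0.86, -0.001, 0.001, -0.0]
```

Call:
send_rows(
  targets=[
    [[0,0,0.15,0,0,0,1],[0,0,0.22,0,0,0,1],[0,0,0.27,0,0,0,1],[0.01,0,0.31,0,0,0,1],[0.025,0,0.36,0,0,0,1]],
  ],
)

```text
clock: 8.1
tcp_pos: [0.626, 0.1543, 0.2267]
eef_rot: [-179.9, 0.1, 85.0]
contact_force: [-4.1, -0.8, 5.4]
gripper_width: 0.004
```

```bash
python3 arc.py
```

```text
t 8.10 pos [0.626  0.1543 0.2267] rot [-1.799e+02  1.000e-01  8.500e+01] F [-4.1 -0.8  5.4] w 0.00 j [  7.  41. -43.  87.  30.  64. -46.]
[-0.029, 0.007, -0.071, -0.001, 0.0, -0.0]
[0.013, 0.008, 0.062, -0.001, 0.0, -0.0]
[0.03, 0.008, 0.201, -0.001, 0.0, -0.0]
[0.021, 0.008, 0.341, -0.001, 0.0, -0.0]
[-0.012, 0.009, 0.477, -0.001, 0.0, -0.0]
[-0.023, 0.009, 0.506, -0.001, 0.0, -0.0]
```

Call:
send_rows(
  targets=[
    [[0.01,0,0.08,0,0,0,1],[0.02,0,0.15,0,0,0,1],[0.03,0,0.22,0,0,0,1],[0.025,0,0.29,0,0,0,1],[0.02,0,0.36,0,0,0,1]],
  ],
)

```text
clock: 8.6
tcp_pos: [0.6264, 0.1582, 0.1556]
eef_rot: [-179.9, 0.1, 85.0]
contact_force: [-1.5, -2.5, 6.1]
gripper_width: 0.004
```

```bash
python3 arc.py
```

```text
t 8.60 pos [0.6264 0.1582 0.1556] rot [-1.799e+02  1.000e-01  8.500e+01] F [-1.5 -2.5  6.1] w 0.00 j [  6.  45. -40.  91.  33.  57. -50.]
[-0.049, 0.007, -0.427, -0.0, 0.001, -0.0]
[-0.008, 0.007, -0.294, -0.0, 0.001, -0.0]
[0.009, 0.007, -0.155, -0.0, 0.001, -0.0]
[0.001, 0.007, -0.015, -0.0, 0.001, -0.0]
[-0.032, 0.007, 0.121, -0.0, 0.001, -0.0]
[-0.043, 0.007, 0.15, -0.0, 0.001, -0.0]
```

Call:
send_rows(
  targets=[
    [[-0.01,0,0.05,0,0,0,1],[-0.02,0,0.1,0,0,0,1],[-0.03,0,0.125,0,0,0,1],[-0.03,0,0.13,0,0,0,1],[-0.03,0,0.13,0,0,0,1]],
  ],
)

```text
clock: 9.1
tcp_pos: [0.6266, 0.1532, 0.1331]
eef_rot: [179.9, 0.1, 85.0]
contact_force: [-4.4, -2.5, 19.2]
gripper_width: 0.008
```

```bash
python3 arc.py; python3 - <<'E'
from mv import *
from h import *
c=capture("scene");cv2.imwrite("pics/s7.png",cv2.resize(c["frame"][130:300,90:350],None,fx=3,fy=3)[:,:,::-1])
cup("p7",.46,-.04)
E
```

```text
t 9.10 pos [0.6266 0.1532 0.1331] rot [1.799e+02 1.000e-01 8.500e+01] F [-4.4 -2.5 19.2] w 0.01 j [  6.  46. -39.  92.  35.  54. -50.]
[-0.024, 0.005, -0.539, 0.001, 0.0, -0.0]
[0.017, 0.005, -0.406, 0.001, 0.0, -0.0]
[0.034, 0.005, -0.267, 0.001, 0.0, -0.0]
[0.026, 0.005, -0.127, 0.001, 0.0, -0.0]
[-0.008, 0.004, 0.009, 0.001, 0.0, -0.0]
[-0.018, 0.004, 0.038, 0.001, 0.0, -0.0]
cup ((0.4443036913871765, -0.02210415154695511), 0.02989795245230198) 20
 lsq [ 0.46013803 -0.03922419] 0.0377213250864894
```

View pics/s7.png

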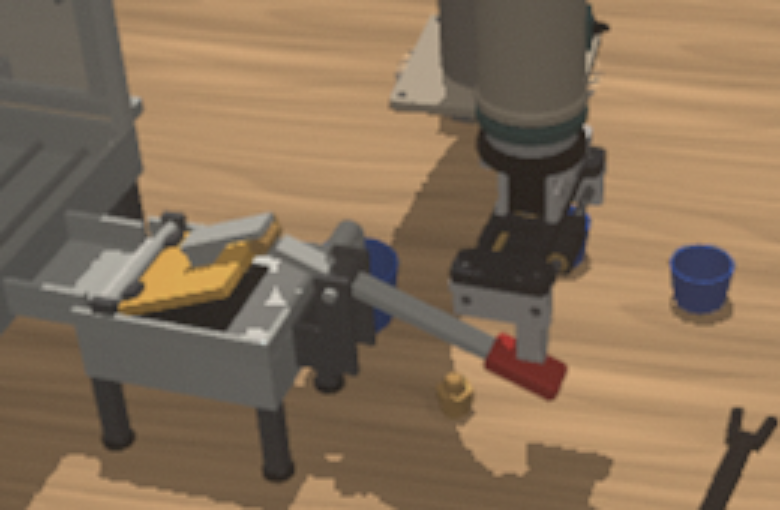

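View pics/p7.png

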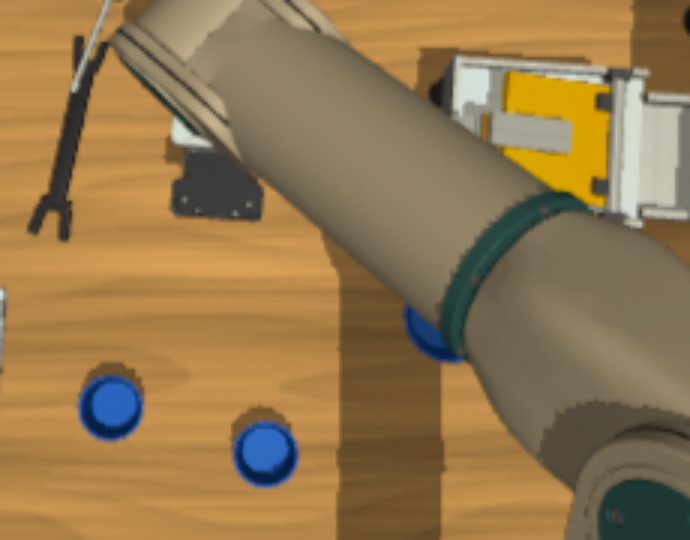

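The lever is at its end stop with 19 N on the pad, and the flap is raised. I'll hold it a little longer and confirm.

Call:
send_rows(
  targets=[
    [[0,0,0.02,0,0,0,1],[0,0,0.02,0,0,0,1],[0,0,0.02,0,0,0,1],[0,0,0.02,0,0,0,1],[0,0,0.02,0,0,0,1]],
  ],
)

```text
clock: 9.7
tcp_pos: [0.6266, 0.1533, 0.1329]
eef_rot: [179.8, 0.1, 85.0]
contact_force: [-7.3, -3.7, 22.4]
gripper_width: 0.005
```

```bash
python3 - <<'E'
from mv import *
from h import *
plan()
cup("p8",.46,-.04)
c=capture("scene");P=cloud(c);f=c["frame"].astype(int)
m=(f[...,0]>110)&(f[...,1]<60)&(f[...,2]<60)&(abs(P[...,0]-.627)<.06)&(abs(P[...,1]-.155)<.06)
q=P[m];i=q[:,1].argsort();print("pad ends",q[i[:15]].mean(0),q[i[-15:]].mean(0))
s=read_state();print(s["clock"],s["contact_force"])
E
```

```text
t 9.70 pos [0.6266 0.1533 0.1329] rot [1.798e+02 1.000e-01 8.500e+01] F [-7.3 -3.7 22.4] w 0.01 j [  6.  46. -39.  92.  35.  54. -51.]
cup ((0.44437211751937866, -0.016878528520464897), 0.02647167444229126) 17
 lsq [ 0.46091869 -0.04027305] 0.03905624305967741
pad ends [0.62456246 0.12866008 0.12118156] [0.63495617 0.16756192 0.10453658]
9.8 [-7.06840054 -2.37748165 21.95296345]
```

Force is steady at 22 N, the tips are at z ≈ 0.114 (lever fully down), and the cup is still at (0.461, -0.040). Handing in.

```bash
python3 -c "
from plant import *
print(hand_in()); s=read_state(); print(s['clock'],s['tcp_pos'],s['contact_force'])"
```

```text
the job is handed in; nothing more can be done
None
the job is handed in; nothing more can be done
```

The job is handed in. The drip cup stands under the spout and the fingers are holding the red pad fully down with the flap raised. `hand_in()` gives no verdict, so these are my own checks.

**What I did:** I pushed the largest blue cup about 165 mm along the bench with the half-open, tilted fingertips until it stood under the spout, without gripping or lifting it. I then pressed the pad down to its end stop with the closed fingers.

**Last checks, at 9.8 s of the 56 s:**
- **Cup:** centred at about (0.461, -0.040), with the spout mouth at about (0.459, -0.038). That is about 3 mm off, against the 22 mm allowed.
- **Lever:** fingertips at z ≈ 0.114 m, against 0.113 m given for fully down, with a steady push of about 22 N.
- **Flap:** visibly raised in the pictures.
- **Other things on the bench:** I saw no sign that any had moved, but I did not measure them again at the end.

**Less certain:**
- The forearm hid most of the cup in the last top views, so that position comes from a circle fitted to only 17 rim points. It agrees with the clear view taken just before pressing.
- One wrist reading showed about 6.5 N along y in free air while retreating from the cup. I put it down to the arm braking; nothing appeared to have been touched.

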